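Set the mallet tally after a carving session

ROBOT

A 7-joint arm with a two-finger parallel gripper is mounted at the origin on the work surface. World frame = base frame: x ahead of the robot, y to its left, z up, the work surface at z = 0. Lengths are in m, angles in rad, forces in N, time in s.
With the tool pointing down it reaches from about 0.35 to 0.9 m from the base axis. Payload 19.9 kg.
Tool frame: the origin (TCP) lies where the fingers leave the gripper's body, on its centre line; the fingertips stand 97 mm ahead of it and the grasp point (between the pads) lies 78 mm ahead of it; y points along the fingers, x is the direction in which the jaws open and shut, and the axes are right-handed (so a half turn about y gives the same grasp; the last joint's range is limited). The gripper opens to 94 mm and grips with 3 to 60 N. Pads are 16 mm wide; open, the fingers measure 119 mm over their backs; the gripper's body (75 mm by 177 mm) begins 78 mm behind the grasp point.
Start: joints at [-1.3, 0.417, -0.01, 1.614, 0.005, 1.111, -0.053], TCP at [0.192, 0.595, 0.303] pointing down, gripper open.
Joint ranges: [-2.81, 2.81], [-0.39, 2.02], [-1.27, 1.25], [0.06, 2.57], [-1.19, 4.33], [0.19, 2], [-2.82, 2.82]. Speed limits (rad/s): [1.89, 1.89, 2.39, 2.39, 3.01, 3.01, 3.01].

INTERFACE

Orientations are given as a unit quaternion [w, x, y, z].
In Python, from workcell import ctrl gives the robot as it stands.
- The arm moves only by the shell command python3 -m jog 'ROWS' [OPENING] [FORCE]. ROWS is JSON, a list of rows, each a list of 6 numbers: the shift along the tool's x, y, z in mm, then the turn, a rotation vector about the tool's x, y, z in degrees. In form: [[x, y, z, ax, ay, az], ...]. A call has exactly 5 rows; each row shifts and turns the commanded pose from where the row before left it, along the tool's axes as they then stand; what a row does not reach is not made up. A row lasts 1/12 s, in which the tool goes at most 41.7 mm and 7.16 degrees, less where a joint would pass 70% of its speed; a pose out of reach is approached as far as the arm can. A call with a gripper value outside its range is refused whole. OPENING is the finger opening in mm, from 0 to 94, set as the call begins (- or left out, the last holds). The fingers move at their own pace and stop on an object; FORCE is the grip in N (left out, the last holds). Time passes only in rows, so rows that do not move let the fingers close, or fill a call up. It gives the time, the measured TCP pose, the force and the opening at its end, in the units of the state.
- ctrl.read_state(): the state, without advancing time (a new reading comes with each control period).
- ctrl.get_image(name): name is "side" or "top"; returns a dict with "color" (420x560x3 uint8, red, green, blue), "mtx" (3x3 intrinsics, pixels), "R" (3x3) and "t" (3): a world point X has camera coordinates R X + t. Camera axes: x right, y down, z forward; pixel columns grow to the right and rows downward; lengths in m; the calibration is good to about 2 mm. A picture is of the moment at which its call begins. There is no depth.
- ctrl.job_done(): hands the job in, once; it reports no verdict.
The state is a dict: "t": time; "qpos": joint angles; "dq": joint speeds; "effort": joint torques, N m; "ee_pos": TCP position; "tool_rot": TCP orientation; "ft_force": force on the tool from outside, world axes, zero at the start; "moment": the same for the moment, N m; "grip_width": opening from 0.0 (shut) to 1.0 (fully open).
Only numpy, scipy, OpenCV 4.12 (cv2) and the standard library are available. Lean on these libraries where they do the work, as an engineer would, in place of code of your own. Each camera call takes 0.05 s, during which the arm holds its last target.

TASK

Three mallets are out on the carving bench. Turn the bar knob of the larger of the two tally counters until the 3 stands in the middle of its window, then let go and move clear. Leave the smaller tally counter as it is set.

Things in the scene. Friction and masses are not known exactly. Their poses are not given: they have to be found in the camera images.
- tally: The larger of two tally counters, fixed: a square grey steel box, 160 x 160 mm, 45 mm high. Origin: centre of its underside. A window in its cover, 28 (x) by 34 mm (y), has its middle 56 mm from the centre along the box's +x. Under the cover a white drum, on the upright axis through the origin, carries black numbers 0 to 8, 40 degrees apart, their tops outward (upright seen from the knob's side).
- tally_grip (a point): The larger counter's black bar knob, on the drum's upright axis, seen and gripped from above: 64 mm long, 16 mm wide, from 48 to 86 mm above the bench. This point: on the axis, 75 mm above the bench; its x runs along the bar towards the end that has a small low nose (6 mm wide, 9 mm beyond the bar, 50 to 56 mm up). With 0 in the window the nose points to the window.
- tally_dial (a joint): Turn of the larger counter's drum and knob together (rad): 0 with 0 centred in the window, growing clockwise seen from above, 0.698 (40 degrees) per number; 3 is centred at 2.094, nose 120 degrees clockwise of the window. Range 0 to 5.585. Starts between 0.62 and 1.54, so one clockwise turn of at most 1.5 does it. Light friction (0.05 N m), no clicks or spring: it stays where left.
- small_tally_nose (a point): On the smaller tally counter, a bystander of the same form, fixed: box 112 x 112 mm, 45 mm high, bar knob 51 mm long, 16 mm wide, top 86 mm above the bench. This point: tip of the nose on its knob, 35 mm from the knob's axis, 53 mm above the bench; its x points from the axis to the nose. It moves only if that knob is turned.
Not all that is in view belongs to the job. What is shaped like the tally but green or turquoise is not meant.

How it is judged:
By the outcome, as a careful person would: the job done as asked, in the order asked, and still so for the second after the job is handed in, with the robot touching nothing.
It also fails if it takes over 32 s, if anything falls off the work surface, if the arm or the gripper's body presses on something with over 40 N, if the wrist force passes 120 N, or if a joint passes its speed limit or range.

## Working session

There is one attempt and no reset: what is moved stays moved. The work goes in short steps, Python scripts to look and compute and a shell command to move; the robot and the scene stay as the last step left them, time stands still between calls to the robot, and variables do not carry over. Pictures are saved under pics/ and viewed, and the job is handed in when it is done.

```bash
mkdir -p pics
cat > h.py <<'E'
from workcell import ctrl
import cv2,numpy as np,pickle
def snap(tag):
    for n in("side","top"):
        d=ctrl.get_image(n); pickle.dump(d,open(f"pics/{tag}_{n}.pkl","wb"))
        cv2.imwrite(f"pics/{tag}_{n}.png",d["color"][:,:,::-1])
def crop(tag,n,x0,y0,x1,y1,s,out):
    im=cv2.imread(f"pics/{tag}_{n}.png")[y0:y1,x0:x1]
    cv2.imwrite(f"pics/{out}.png",cv2.resize(im,None,fx=s,fy=s,interpolation=cv2.INTER_CUBIC))
def load(tag,n): return pickle.load(open(f"pics/{tag}_{n}.pkl","rb"))
def proj(d,X):
    c=d["R"]@np.array(X,float)+d["t"]; u=d["mtx"]@c; return u[:2]/u[2]
def onz(d,uv,z):
    r=d["R"].T@np.linalg.solve(d["mtx"],[uv[0],uv[1],1]); C=-d["R"].T@d["t"]
    return C+r*(z-C[2])/r[2]
def tri(d1,p1,d2,p2):
    P=[d["mtx"]@np.c_[d["R"],d["t"]] for d in(d1,d2)]
    X=cv2.triangulatePoints(P[0],P[1],np.array(p1,float),np.array(p2,float)); return (X[:3]/X[3]).ravel()
E
python3 -c "
from h import *
snap('a'); s=ctrl.read_state(); print(s)
for n in('side','top'):
  d=load('a',n); print(n,-d['R'].T@d['t'])"
```

```text
{'t': 0.1, 'qpos': array([-1.29950931,  0.41792646, -0.01036498,  1.61410448,  0.00470122,
        1.11070084, -0.05302955]), 'dq': array([-0.00113957, -0.00174938, -0.0015705 , -0.00215716,  0.00140272,
        0.00134109,  0.00022255]), 'effort': array([ 1.81869869e-03, -8.52585053e+01,  6.40328620e-01, -4.26697826e+01,
       -4.88123414e-02,  1.64353859e-02,  7.99687791e-05]), 'ee_pos': array([0.19221804, 0.59446425, 0.30208389]), 'tool_rot': array([-0.57151924,  0.57201796,  0.41572423, -0.4163347 ]), 'ft_force': array([ 0.33069972, -0.08525213, -1.16917455]), 'moment': array([-0.03537388, -0.05271027, -0.0049454 ]), 'grip_width': 0.9998792110755065}
side [ 0.35416118 -0.7053613   0.64992201]
top [0.38418585 0.00756103 0.84623449]
```

View pics/a_side.png

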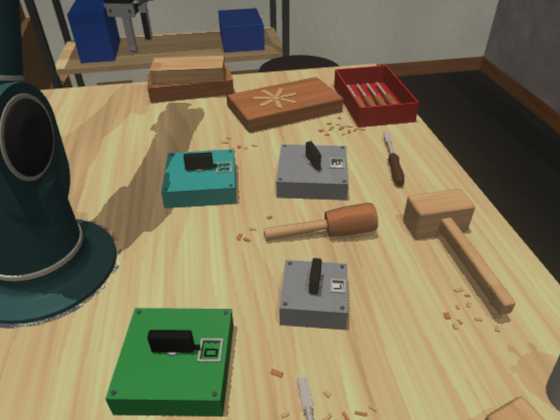

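View pics/a_top.png

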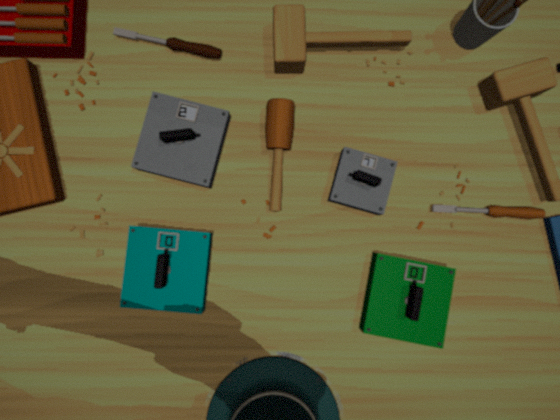

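The top view shows the larger grey counter at about (182,140), with its window at (188,111), and the smaller one at (363,180). Next I enlarge both views.

```bash
python3 -c "
from h import *
crop('a','top',125,85,240,195,6,'c1'); crop('a','side',265,130,365,210,7,'c2')"
```

```text
(no output)
```

View pics/c1.png

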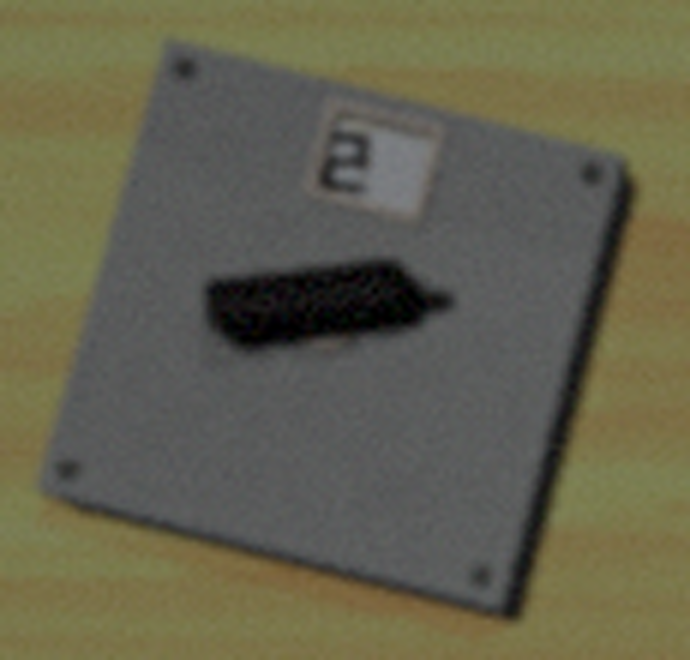

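View pics/c2.png

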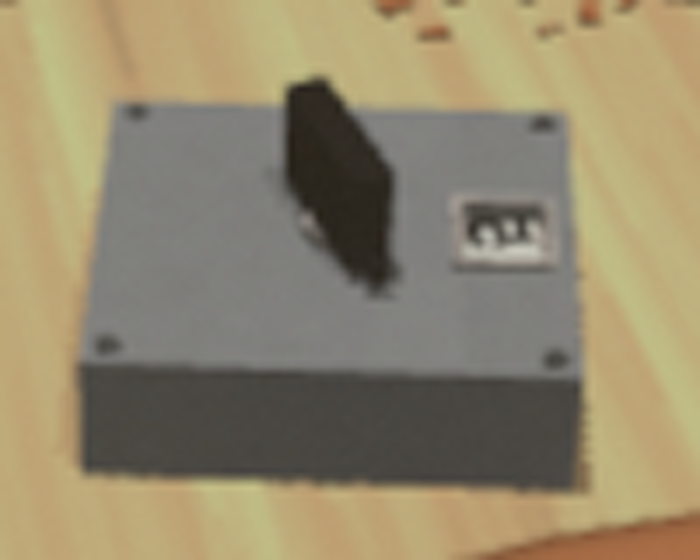

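The top crop shows a 2 left of the window centre and the nose tip at (453,300). The side crop shows the box corners and the bar. I triangulate the box corners, knob ends and nose.

```bash
cat > m.py <<'E'
from h import *
t=load('a','top');s=load('a','side')
T=lambda p:(p[0]/6+125-.4,p[1]/6+85-.4); S=lambda p:(p[0]/7+265-.4,p[1]/7+130-.4)
prs={'-x+y':((45,492),(115,103)),'+x+y':((168,45),(568,115)),'+x-y':((632,160),(580,380)),'-x-y':((515,615),(82,365))}
A=[];
for k,(a,b) in prs.items():
    X=tri(t,T(a),s,S(b)); A.append(onz(t,T(a),.045)); print(k,X.round(4),A[-1].round(4),onz(s,S(b),.045).round(4))
A=np.array(A);c=A.mean(0);x=(A[1]+A[2]-A[0]-A[3])/2; print('centre',c,'len x',np.linalg.norm(x),'diag',np.linalg.norm(A[0]-A[2]))
yaw=np.arctan2(x[1],x[0]);print('yaw',np.degrees(yaw))
n=onz(t,T((453,300)),.053);v=n-c;print('nose',n,np.linalg.norm(v[:2]),'dial',np.degrees(yaw-np.arctan2(v[1],v[0])))
print('nose tri',tri(t,T((453,300)),s,S((380,292))))
w=onz(t,T((375,160)),.045)-c;print('window',np.linalg.norm(w),np.degrees(np.arctan2(w[1],w[0])))
# top edge ends: far end of bar: top view left edge middle / side
print('bar far end',tri(t,T((208,300)),s,S((306,80))),'near end',tri(t,T((405,275)),s,S((370,178))))
q=lambda p:tuple((proj(t,p)+.4-[125,85])*6)
for tgt in ([*c[:2],.086],[*c[:2],.048]):print(q(tgt))
E
python3 m.py
```

```text
-x+y [0.5154 0.2855 0.0475] [0.5158 0.2864 0.045 ] [0.5161 0.2896 0.045 ]
+x+y [0.6699 0.2511 0.0456] [0.6689 0.2514 0.045 ] [0.6711 0.2523 0.045 ]
+x-y [0.6309 0.0939 0.0482] [0.6325 0.0942 0.045 ] [0.6319 0.0981 0.045 ]
-x-y [0.4777 0.1289 0.0489] [0.4771 0.1296 0.045 ] [0.4793 0.1344 0.045 ]
centre [0.57358785 0.19039406 0.045     ] len x 0.158194485105375 diag 0.22483501209248985
yaw -12.845933512328633
nose [0.58128223 0.15165751 0.053     ] 0.03949333419451967 dial 65.91943038561602
nose tri [0.58112127 0.15262614 0.04831738]
window 0.05795750935775355 -9.68480129411156
bar far end [0.57035316 0.22292742 0.08731393] near end [0.57869245 0.16115668 0.0867375 ]
(np.float64(311.9947725171878), np.float64(295.7794439286228))
(np.float64(338.5683193946952), np.float64(324.17605383754204))
```

```bash
cat > st.py <<'E'
from h import *
from scipy.spatial.transform import Rotation as R
import sys
s=ctrl.read_state(); q=s['tool_rot'];r=R.from_quat([q[1],q[2],q[3],q[0]]);M=r.as_matrix()
print('t',s['t'],'tcp',s['ee_pos'].round(4),'q7',s['qpos'].round(2),'F',s['ft_force'].round(1),'w',round(s['grip_width']*94,1))
print('x',M[:,0].round(3),'y',M[:,1].round(3),'z',M[:,2].round(3),'xyaw',np.degrees(np.arctan2(M[1,0],M[0,0])))
if len(sys.argv)>4:
    g=np.array([float(a) for a in sys.argv[1:4]])
    x=np.radians(float(sys.argv[4]));X=np.array([np.cos(x),np.sin(x),0]);Y=np.array([0,0,-1.]);D=np.c_[X,Y,np.cross(X,Y)]
    print('shift tool mm',(M.T@(g-s['ee_pos'])*1000).round(1),'rotvec deg',np.degrees(R.from_matrix(M.T@D).as_rotvec()).round(2))
E
python3 st.py .5745 .1915 .24 9.5; python3 st.py .5745 .1915 .24 -170.5
```

```text
t 0.1 tcp [0.1922 0.5945 0.3021] q7 [-1.3   0.42 -0.01  1.61  0.    1.11 -0.05] F [ 0.3 -0.1 -1.2] w 94.0
x [ 0.308  0.951 -0.001] y [-0.    -0.001 -1.   ] z [-0.951  0.308 -0.   ] xyaw 72.08066229666119
shift tool mm [-265.7   62.4 -487.7] rotvec deg [ 4.000e-02  6.258e+01 -6.000e-02]
t 0.1 tcp [0.1922 0.5945 0.3021] q7 [-1.3   0.42 -0.01  1.61  0.    1.11 -0.05] F [ 0.3 -0.1 -1.2] w 94.0
x [ 0.308  0.951 -0.001] y [-0.    -0.001 -1.   ] z [-0.951  0.308 -0.   ] xyaw 72.08066229666119
shift tool mm [-265.7   62.4 -487.7] rotvec deg [-6.0000e-02 -1.1742e+02 -4.0000e-02]
```

```bash
python3 -m jog '[[-17.7,0,-32.5,0,0,0],[-17.7,0,-32.5,0,0,0],[-17.7,0,-32.5,0,0,0],[-17.7,0,-32.5,0,0,0],[-17.7,0,-32.5,0,0,0]]' 50
python3 -m jog '[[-17.7,0,-32.5,0,0,0],[-17.7,0,-32.5,0,0,0],[-17.7,0,-32.5,0,0,0],[-17.7,0,-32.5,0,0,0],[-17.7,0,-32.5,0,0,0]]'
python3 -m jog '[[-17.7,0,-32.5,0,0,0],[-17.7,0,-32.5,0,0,0],[-17.7,0,-32.5,0,0,0],[-17.7,0,-32.5,0,0,0],[-17.7,0,-32.5,0,0,0]]'
python3 -m jog '[[0,0,0,0,7,0],[0,0,0,0,7,0],[0,0,0,0,7,0],[0,0,0,0,7,0],[0,0,0,0,7,0]]'
python3 -m jog '[[0,0,0,0,7,0],[0,0,0,0,7,0],[0,0,0,0,7,0],[0,0,0,0,6.6,0],[0,0,0,0,0,0]]'
python3 st.py .5745 .1915 .24 9.5
```

```text
t: 0.52
ee_pos: [0.3206, 0.4589, 0.3024]
tool_rot: [-0.572, 0.572, 0.416, -0.416]
ft_force: [0.7, -0.2, -0.7]
grip_width: 0.681
t: 0.93
ee_pos: [0.448, 0.3246, 0.3026]
tool_rot: [-0.572, 0.572, 0.416, -0.416]
ft_force: [0.8, 0.8, -0.7]
grip_width: 0.532
t: 1.35
ee_pos: [0.5753, 0.1905, 0.3025]
tool_rot: [0.572, -0.572, -0.416, 0.416]
ft_force: [0.5, 0.5, 0.1]
grip_width: 0.532
t: 1.77
ee_pos: [0.5744, 0.1919, 0.3023]
tool_rot: [-0.671, 0.671, 0.223, -0.223]
ft_force: [-0.7, 0.6, -0.2]
grip_width: 0.533
t: 2.18
ee_pos: [0.5743, 0.1921, 0.3023]
tool_rot: [-0.705, 0.705, 0.056, -0.057]
ft_force: [0.1, -1.0, -0.4]
grip_width: 0.531
t 2.1833 tcp [0.5743 0.1921 0.3023] q7 [-0.71  0.41  0.44  1.68 -0.19  1.1  -0.05] F [ 0.1 -1.  -0.4] w 49.9
x [ 0.987  0.159 -0.001] y [-0.001 -0.001 -1.   ] z [-0.159  0.987 -0.   ] xyaw 9.140607502592696
shift tool mm [ 0.2 62.3 -0.6] rotvec deg [ 0.02 -0.36 -0.04]
```

```bash
python3 -m jog '[[0,20,0,0,0,0],[0,20,0,0,0,0],[0,20,0,0,0,0],[0,20,0,0,0,0],[0,16,0,0,0,0]]'
python3 -c "
from h import *
snap('b')
crop('b','side',200,40,400,220,4,'b1');crop('b','top',105,65,265,205,4.5,'b2')"
```

```text
t: 2.6
ee_pos: [0.574, 0.192, 0.205]
tool_rot: [-0.704, 0.705, 0.06, -0.061]
ft_force: [-0.3, -0.0, 1.0]
grip_width: 0.534
```

View pics/b1.png

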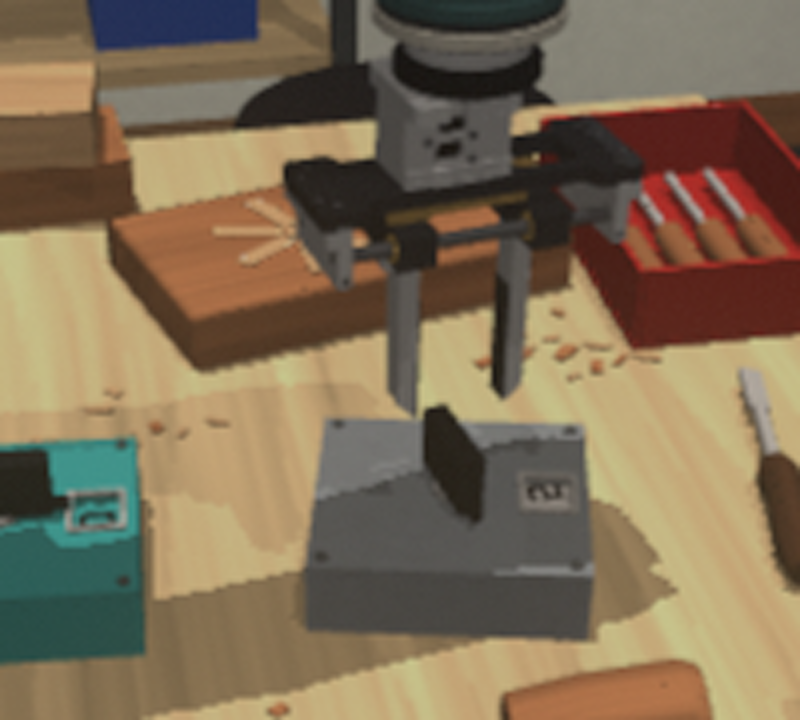

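View pics/b2.png

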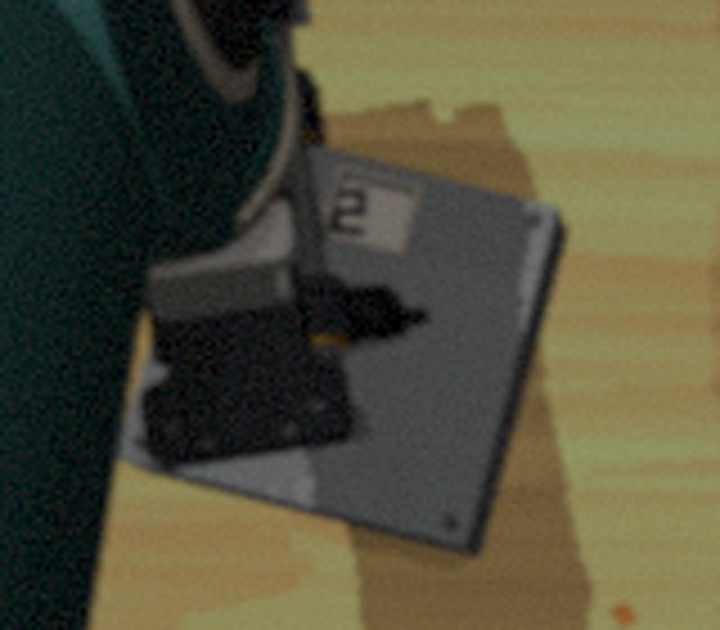

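The fingers at side-crop (403,400) and (510,390) straddle the bar top at (455,440). I descend and close on it.

```bash
python3 -m jog '[[0,13,0,0,0,0],[0,13,0,0,0,0],[0,13,0,0,0,0],[0,13,0,0,0,0],[0,0,0,0,0,0]]'
python3 -m jog '[[0,0,0,0,0,0],[0,0,0,0,0,0],[0,0,0,0,0,0],[0,0,0,0,0,0],[0,0,0,0,0,0]]' 0 15
python3 -m jog '[[0,0,0,0,0,0],[0,0,0,0,0,0],[0,0,0,0,0,0],[0,0,0,0,0,0],[0,0,0,0,0,0]]'
python3 st.py .5745 .1915 .153 9.5; python3 -c "
from h import *
print(ctrl.read_state()['moment'])
snap('d');crop('d','side',200,40,400,220,4,'d1')"
```

```text
t: 3.12
ee_pos: [0.5734, 0.1918, 0.1519]
tool_rot: [-0.704, 0.705, 0.057, -0.06]
ft_force: [-0.4, -0.1, -0.7]
grip_width: 0.532
t: 3.53
ee_pos: [0.5746, 0.1921, 0.1552]
tool_rot: [0.705, -0.705, -0.059, 0.058]
ft_force: [-0.1, -0.3, -0.2]
grip_width: 0.216
t: 3.95
ee_pos: [0.5755, 0.1923, 0.1552]
tool_rot: [0.705, -0.705, -0.059, 0.057]
ft_force: [7.5, 1.2, -4.2]
grip_width: 0.171
t 3.95 tcp [0.5755 0.1923 0.1552] q7 [-0.66  0.59  0.38  1.79 -0.28  0.82  0.02] F [ 7.5  1.2 -4.2] w 16.1
x [0.986 0.165 0.003] y [ 0.003  0.001 -1.   ] z [-0.165  0.986  0.   ] xyaw 9.475038518561778
shift tool mm [-1.2  2.2 -0.6] rotvec deg [-0.01 -0.02  0.17]
[ 0.23986158 -1.67676045 -0.08134068]
```

View pics/d1.png

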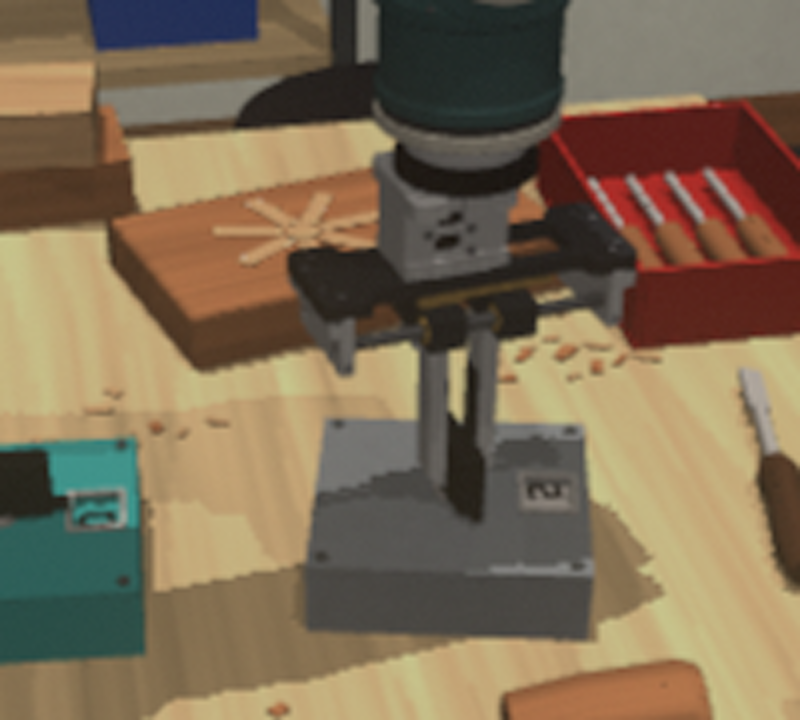

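The grip closed at 16.1 mm, which matches the bar width. I ease the 1.2 mm offset and turn clockwise about 52.6°.

```bash
python3 -m jog '[[1.2,0,0.3,0,0,0],[0,0,0,0,3,0],[0,0,0,0,4,0],[0,0,0,0,5,0],[0,0,0,0,5,0]]' - 25
python3 -m jog '[[0,0,0,0,5,0],[0,0,0,0,5,0],[0,0,0,0,5,0],[0,0,0,0,4,0],[0,0,0,0,0,0]]'
python3 st.py .5755 .1923 .155 -43.2
```

```text
t: 4.47
ee_pos: [0.5752, 0.1923, 0.1551]
tool_rot: [0.705, -0.705, 0.048, -0.047]
ft_force: [-7.9, -2.4, 10.9]
grip_width: 0.167
t: 4.88
ee_pos: [0.5745, 0.1926, 0.1551]
tool_rot: [-0.688, 0.688, -0.165, 0.163]
ft_force: [-13.0, -1.7, 17.8]
grip_width: 0.166
t 4.8833 tcp [0.5745 0.1926 0.1551] q7 [-0.77  0.62  0.54  1.79 -0.41  0.85 -0.51] F [-13.   -1.7  17.8] w 15.6
x [ 0.893 -0.451 -0.003] y [-0.003  0.    -1.   ] z [ 0.451  0.893 -0.001] xyaw -26.784132487884442
shift tool mm [1.  0.1 0.1] rotvec deg [ 0.09 16.42 -0.13]
```

```bash
python3 -m jog '[[-1,0,-0.5,0,0,0],[0,0,0,0,5,0],[0,0,0,0,5,0],[0,0,0,0,4,0],[0,0,0,0,2.2,0]]'
python3 -m jog '[[0,0,0,0,0,0],[0,0,0,0,0,0],[0,0,0,0,0,0],[0,0,0,0,0,0],[0,0,0,0,0,0]]'
python3 st.py .5755 .1923 .155 -43.2
python3 -c "
from h import *
snap('e');crop('e','side',265,130,365,210,7,'e1');crop('e','top',125,85,240,195,5,'e2')"
```

```text
t: 5.3
ee_pos: [0.5737, 0.193, 0.1551]
tool_rot: [0.658, -0.658, 0.259, -0.258]
ft_force: [-10.2, 0.6, 12.7]
grip_width: 0.168
t: 5.72
ee_pos: [0.5737, 0.193, 0.1551]
tool_rot: [0.659, -0.659, 0.258, -0.257]
ft_force: [-9.7, 1.3, 12.5]
grip_width: 0.167
t 5.7167 tcp [0.5737 0.193  0.1551] q7 [-0.82  0.64  0.6   1.79 -0.46  0.86 -0.74] F [-9.7  1.3 12.5] w 15.7
x [ 0.735 -0.678 -0.002] y [-0.002  0.001 -1.   ] z [ 0.678  0.735 -0.001] xyaw -42.69023763801517
shift tool mm [1.8 0.1 0.7] rotvec deg [ 0.04  0.51 -0.11]
```

View pics/e1.png

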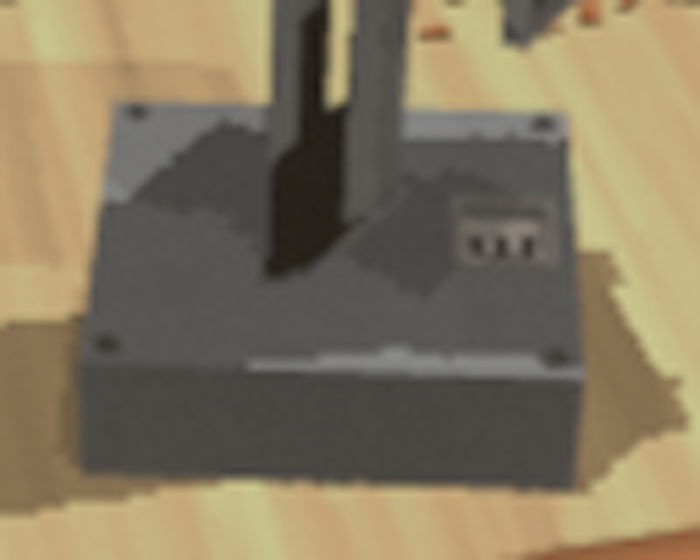

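View pics/e2.png

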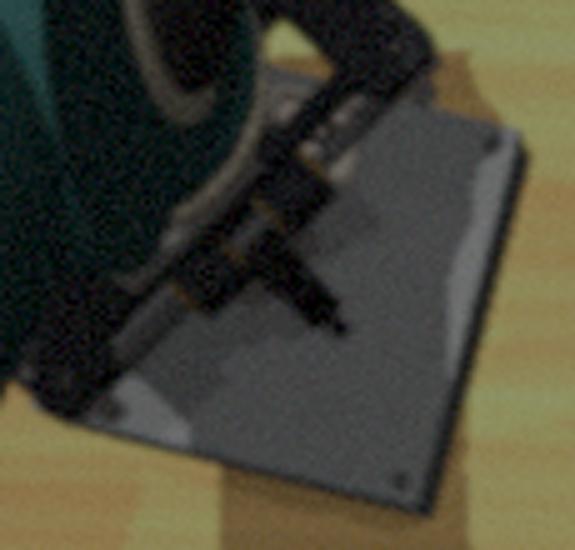

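The 3 is in the window, shadowed by the hand, and the nose tip is at (346,328) in the top crop. I let go, rise and check the setting unobstructed.

```bash
python3 -m jog '[[0,0,0,0,0,0],[0,0,0,0,0,0],[0,0,0,0,0,0],[0,0,0,0,0,0],[0,0,0,0,0,0]]' 50
python3 -m jog '[[0,0,0,0,0,0],[0,-15,0,0,0,0],[0,-30,0,0,0,0],[0,-30,0,0,0,0],[0,-30,0,0,0,0]]'
python3 st.py .5 .4 .3 -42.7
```

```text
t: 6.23
ee_pos: [0.5745, 0.1925, 0.1546]
tool_rot: [-0.658, 0.659, -0.258, 0.258]
ft_force: [0.2, -0.3, -0.3]
grip_width: 0.483
t: 6.65
ee_pos: [0.5743, 0.1922, 0.2608]
tool_rot: [-0.658, 0.659, -0.258, 0.258]
ft_force: [-0.5, 0.7, 0.9]
grip_width: 0.532
t 6.65 tcp [0.5743 0.1922 0.2608] q7 [-0.88  0.5   0.69  1.72 -0.36  1.05 -0.82] F [-0.5  0.7  0.9] w 50.0
x [ 0.734 -0.679  0.   ] y [-0.    -0.001 -1.   ] z [ 0.679  0.734 -0.001] xyaw -42.74315972530523
shift tool mm [-195.6  -39.3  102.1] rotvec deg [ 0.04 -0.04  0.01]
```

```bash
python3 -m jog '[[-20,-8,12,0,0,0],[-26,-8,14,0,0,0],[-26,-8,14,0,0,0],[-26,-8,14,0,0,0],[-26,-8,14,0,0,0]]'
python3 -m jog '[[-26,0,14,0,0,0],[-26,0,14,0,0,0],[-26,0,14,0,0,0],[-26,0,14,0,0,0],[-20,0,10,0,0,0]]'
python3 -c "
from h import *
snap('f');crop('f','side',265,130,365,210,7,'f1');crop('f','top',125,85,240,195,6,'f2')"
```

```text
t: 7.07
ee_pos: [0.5289, 0.3279, 0.3002]
tool_rot: [0.659, -0.658, 0.258, -0.258]
ft_force: [0.7, 0.1, -0.2]
grip_width: 0.531
t: 7.48
ee_pos: [0.4819, 0.4617, 0.2994]
tool_rot: [0.659, -0.659, 0.257, -0.257]
ft_force: [-0.4, 0.3, 0.2]
grip_width: 0.532
```

View pics/f1.png

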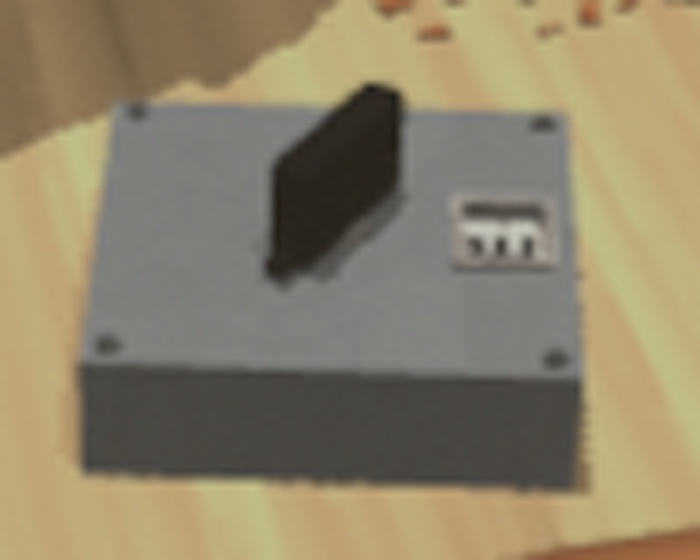

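View pics/f2.png

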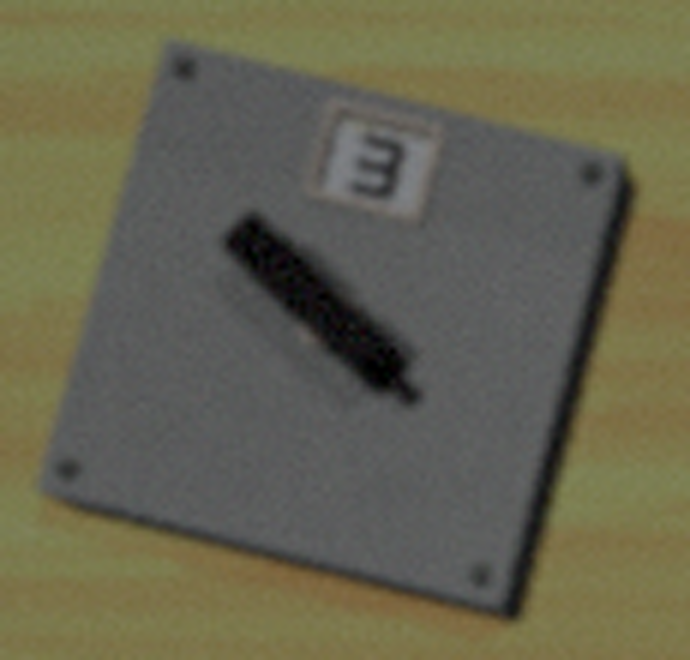

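```bash
cat > m2.py <<'E'
from h import *
t=load('f','top');s=load('f','side')
T=lambda p:(p[0]/6+125-.4,p[1]/6+85-.4); S=lambda p:(p[0]/7+265-.4,p[1]/7+130-.4)
an=lambda v:np.degrees(np.arctan2(v[1],v[0]))
sc=[onz(t,T(p),.045) for p in((67,470),(184,68),(592,174),(481,576))]
ss=[onz(s,S(p),.045) for p in((137,112),(543,124),(557,359),(107,345))]
for A in(sc,ss):
    print('screws c',np.mean(A,0).round(4),'yaws',[round(x,1) for x in(an(A[1]-A[0]),an(A[2]-A[3]),an(A[0]-A[3])-90,an(A[1]-A[2])-90)])
n=onz(t,T((418,398)),.053);n2=onz(s,S((275,272)),.053)
print('nose',n,n2)
for c in((.5736,.1904),(.5745,.1925)):
    print(an(n[:2]-c),an(n2[:2]-c),np.linalg.norm(n[:2]-c),np.linalg.norm(n2[:2]-c))
# bar top ridge, side: front edge of top face: near end (275,158) -> far
a=onz(s,S((276,158)),.086);b=onz(s,S((372,85)),.086);print('ridge side',an(a-b),np.linalg.norm(a-b))
im=cv2.imread('pics/f_top.png').max(2);
big=cv2.resize(im[85:195,125:240],None,fx=6,fy=6,interpolation=cv2.INTER_CUBIC)
m=(big<45).astype(np.uint8);m[:, :200]=0;m[:205]=0;m[420:]=0;m[:,440:]=0
k,l,st,_=cv2.connectedComponentsWithStats(m);i=1+st[1:,4].argmax();P=cv2.findNonZero((l==i).astype(np.uint8))
r=cv2.fitLine(P,cv2.DIST_HUBER,0,.01,.01).ravel();print('pixline',r,st[i])
p0=r[2:];a=onz(t,T(p0+r[:2]*60),.07);b=onz(t,T(p0-r[:2]*60),.07);print('bar dir top',an(a-b),an(b-a))
E
python3 m2.py; python3 st.py
```

```text
screws c [0.5755 0.1935 0.045 ] yaws [np.float64(-13.7), np.float64(-13.7), np.float64(-13.5), np.float64(-13.7)]
screws c [0.5751 0.1961 0.045 ] yaws [np.float64(-13.8), np.float64(-13.5), np.float64(-13.7), np.float64(-13.5)]
nose [0.5480607  0.16227888 0.053     ] [0.54751124 0.16312732 0.053     ]
-132.245392519356 -133.72899413935656 0.03798754344571863 0.037741517778270034
-131.1814366350398 -132.57800004062662 0.04015411452894538 0.039889186189855715
ridge side -136.4017845332606 0.056000603648013715
pixline [  0.7211267   0.6928032 323.1998    309.88586  ] [  227   217   190   185 10404]
bar dir top -133.00337123382153 46.99662876617849
t 7.5833 tcp [0.4808 0.4632 0.2989] q7 [-1.25  0.57  0.64  1.52 -0.36  1.17 -1.28] F [-0.8 -0.1 -0.3] w 50.2
x [ 0.738 -0.674 -0.001] y [-0.001  0.    -1.   ] z [ 0.674  0.738 -0.   ] xyaw -42.41081211954992
```

Run:
```python
from h import *
t=load('f','top')
for c in((.5755,.1935),(.5736,.1904),(.5745,.1925)):
  for z in(.045,.040):
    a=np.radians(-13.6);p=np.array([c[0]+.056*np.cos(a),c[1]+.056*np.sin(a),z]);print(c,z,((proj(t,p)+.4-[125,85])*6).round(0))
crop('f','top',172,98,205,126,20,'g1')
crop('f','top',320,140,410,225,7,'g2')
```

```text
(0.5755, 0.1935) 0.045 [376. 162.]
(0.5755, 0.1935) 0.04 [379. 167.]
(0.5736, 0.1904) 0.045 [385. 168.]
(0.5736, 0.1904) 0.04 [388. 172.]
(0.5745, 0.1925) 0.045 [379. 165.]
(0.5745, 0.1925) 0.04 [382. 170.]
```

View pics/g1.png

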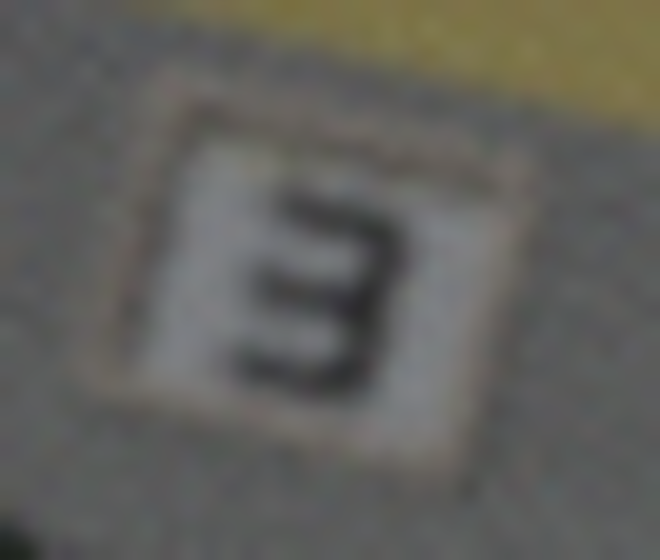

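View pics/f_top.png

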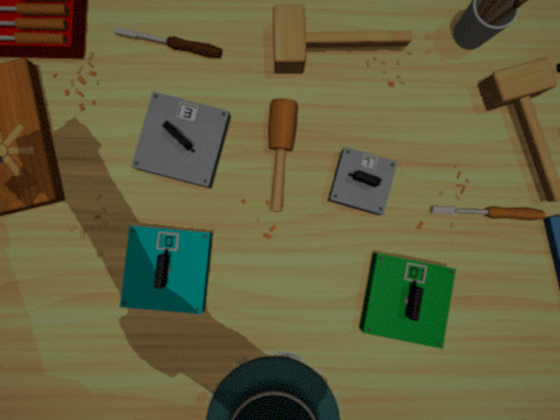

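The 3 sits at (320,290) in this crop against a window centre of about (315,278), so it is centred to within about 1 mm after parallax. The smaller counter looks unchanged. The round mallet seems to have moved about 3 px, so I check that.

Run:
```python
from h import *
snap('h')
r=[]
for k in 'abdefh':
    im=cv2.imread(f'pics/{k}_top.png')[85:220,255:310].astype(int)
    m=(im[:,:,2]-im[:,:,0]>35)&(im[:,:,1]<90);ys,xs=np.nonzero(m);print(k,load(k,'top')['color'].mean().round(1),len(xs),xs.mean().round(2)+255,ys.mean().round(2)+85)
    r.append(cv2.resize(cv2.imread(f'pics/{k}_top.png')[85:220,255:310],None,fx=2.4,fy=3))
cv2.imwrite('pics/mal.png',np.hstack(r))
a=cv2.imread('pics/a_top.png').astype(int);h=cv2.imread('pics/h_top.png').astype(int)
print('small diff',abs(a-h)[145:215,325:400].mean(), 'bg',abs(a-h)[250:350,360:460].mean())
```

```text
a 87.5 1857 278.36 135.19
b 87.5 1480 281.58 127.72
d 88.3 1465 281.62 127.15
e 89.0 1516 281.52 128.44
f 88.0 1829 280.91 135.67000000000002
h 88.1 1826 281.01 135.75
small diff 2.921777777777778 bg 4.4193
```

View pics/mal.png

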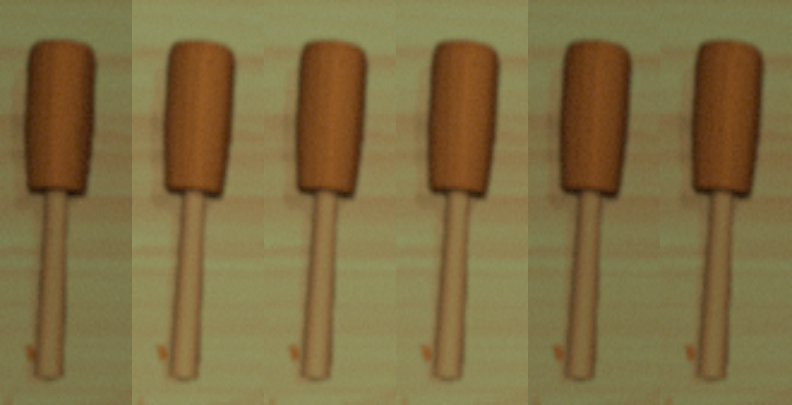

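The mallet settled by a few mm on its own before I went near it (between pictures a and b) and has been still since. I hand the job in.

```bash
python3 -c "
from h import *
print(ctrl.job_done()); print(ctrl.read_state()['t'])"
```

```text
the job is handed in; nothing more can be done
None
the job is handed in; nothing more can be done
```

I turned the larger grey counter's knob about 52° clockwise from above, let go and moved clear. The job was handed in at about 7.7 s of the 32 s allowed.

**Setting:** the last pictures show the 3 in the middle of the window, to within about 1 mm. From the hand's angle at release, the nose stands about 119° clockwise of the window; the goal is 120°. The picture measurements of the nose and bar scatter by 1–3° around that, so it may be about 1° short, and I did not correct it.

**Forces:** the readings at the end of each move stayed below about 25 N, against the 120 N limit.

**Smaller counter:** it shows no change between the first and last pictures.

**Round mallet:** its head shifted about 3 pixels (roughly 6 mm) between the first picture and the next, while the arm was elsewhere. It has been still since, so I take it to have settled by itself.

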